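# Free the stuck locating plug of an interferometer base

## Robot

A 6-joint arm with a two-finger parallel gripper is mounted at the origin on the work surface. World frame = base frame: x ahead of the robot, y to its left, z up, the work surface at z = 0. Lengths are in m, angles in rad, forces in N, time in s.
With the tool pointing down it reaches from about 0.3 to 0.825 m from the base axis. Payload 5.4 kg.
Tool frame: the origin (TCP) lies between the finger pads; the fingertips stand 22 mm ahead of it and the grasp point (between the pads) lies 3 mm ahead of it; x points along the fingers, z is the direction in which the jaws open and shut, and the axes are right-handed (so a half turn about x gives the same grasp; the last joint's range is limited). The gripper opens to 92 mm and grips with 3 to 60 N. Pads are 20 mm wide; open, the fingers measure 128 mm over their backs; the gripper's body (75 mm by 189 mm) begins 69 mm behind the grasp point.
Start: joints at [-1.354, 0.158, 1.597, -0, 1.386, -0.21], TCP at [0.238, -0.523, 0.237] pointing down, gripper open.
Joint ranges: [-2.91, 2.91], [-0.94, 2.29], [0.18, 2.7], [-1.29, 4.43], [0.17, 2.64], [-3, 3]. Speed limits (rad/s): [2.57, 2.57, 3.14, 3.14, 3.14, 3.14].

## Interface

Orientations are given as a unit quaternion [w, x, y, z].
In Python, from rig import robot gives the robot as it stands.
- The arm moves only by the shell command python3 -m inch 'ROWS' [FORCE]. ROWS is JSON, a list of rows, each an object of numbers: "dx", "dy", "dz": the shift along the tool's x, y, z in mm; "turn": the turn about the tool's x in rad; "grip": the opening in per cent of the stroke, from 0 (shut) to 100 (fully open). In form: [{"dx": .., "dy": .., "dz": .., "turn": .., "grip": ..}, ...]. A call has 1 to 5 rows; each row is the pose to reach, as a shift and turn from the pose measured when the call began, along the tool's axes at that moment; what a row does not reach only later rows make up. A row lasts 1/8 s, in which the tool goes at most 62.5 mm and 10.7 degrees, less where a joint would pass 70% of its speed; a pose out of reach is approached as far as the arm can. A call with a gripper value outside its range is refused whole. The fingers move at their own pace and stop on an object; FORCE is the grip in N (left out, the last holds). Time passes only in rows, so rows that repeat a pose let the fingers close. It gives the time, the measured TCP pose, the force and the opening at its end, in the units of the state.
- robot.read_state(): the state, without advancing time (a new reading comes with each control period).
- robot.camera(name): name is "side" or "top"; returns the picture (420x560x3 uint8, blue, green, red); there is no depth.
- robot.camera_model(name): a dict with "mtx" (3x3 intrinsics, pixels), "distortion" ([k1, k2, p1, p2, k3] as OpenCV has them; the pictures are not rectified), "rvec" (rotation vector, rad) and "tvec" (3), from world to camera coordinates, as OpenCV has them. Camera axes: x right, y down, z forward; pixel columns grow to the right and rows downward; lengths in m; the calibration is good to about 2 mm. A picture is of the moment at which its call begins. camera_model takes no time and is no camera call.
- robot.finish_job(): hands the job in, once; it reports no verdict.
Trained networks look in the newest picture that a camera, given by its name, has taken for a name from the list of things; names that differ only in an ending like _2 or _b are one class to them, and where a whole thing is asked for, a point or a joint stands for the part that bears it (a point fixed in the world has none). Each returns a list of dicts, best first, with "score" (0 to 1); they miss things now and then, are a little off and sometimes report something else, mostly with a low value. They report only what shows in the picture. A call takes as long as a camera call. They do not tell look-alikes from the thing itself.
- robot.boxes_of(camera, target): "xyz" ([x, y, z] in m, in world coordinates, good to about 4 mm: the middle of the surface that is visible of it).
- robot.masks_of(camera, target): "mask" (420x560 bool, what is visible of it).
The state is a dict: "time_s": time; "joint_pos": joint angles; "qd": joint speeds; "joint_efforts": joint torques, N m; "tcp_pos": TCP position; "orientation": TCP orientation; "wrist_force": force on the tool from outside, world axes, zero at the start; "torque": the same for the moment, N m; "opening": finger opening in m.
Only numpy, scipy, OpenCV 4.12 (cv2) and the standard library are available. Lean on these libraries where they do the work, as an engineer would, in place of code of your own. Each camera call takes 0.05 s, during which the arm holds its last target. There are 200 camera calls.

## Task

Lift the knurled steel ring off the locating plug in the interferometer base and thread it onto the short upright post, right down on its foot. Then grip the plug by its stem and rock it to one side and to the other, along the channel it stands in, until the two clamp jaws have been pushed back and it comes free; draw it out and finish while holding it upright and still, straight above its socket with its underside about 20 mm clear of the top of the base. Leave everything else where it is.

Things in the scene. Friction and masses are not known exactly. Their poses are not given: they have to be found in the camera images.
- base: Fixed grey interferometer base: slab 150 x 220 x 16 mm (x, y, z), on it a clamp block 110 x 150 mm with its flat top 60 mm above the base's origin (centre of the underside, z up). A channel 30 mm wide along the base's y axis runs through its middle, floor 16 mm above the origin; the plug stands in its centre between two dark sliding jaws. A rocker switch on the slab is not used.
- base_top (a point): Point on the base's axis, level with the top of the clamp block (60 mm above the base's origin); axes as the base's.
- jaw_left (a joint): How far the jaw on the base's +y side is pushed out along +y, in m: near 0 at the start, end stop at 0.006. No spring: it slides with about 8 N of friction and stays where pushed. At 0 its inner face is 10.3 mm from the base's middle plane y = 0. The plug can be drawn up when both jaw values add up to more than about 0.0075.
- jaw_right (a joint): The same for the jaw on the base's -y side, pushed outward along -y; 0 to 0.006 m.
- jaw_left_lip (a point): Upper inner edge of the +y jaw, 59 mm above the base's origin; moves with the jaw. The lip is 12 mm thick; at the start it overhangs the plug's shoulder by 3.7 mm, 3 mm above it.
- jaw_right_lip (a point): The same edge of the -y jaw.
- plug: Loose steel locating plug, about 0.35 kg; origin at the centre of its underside, on the channel floor; axes along the base's at the start. Stem 26 (x) x 20 (y) mm, from 28 to 100 mm above its origin, 56 mm of it above the base top. Foot below 26 (x) x 28 (y) mm: its shoulders, 28 mm up, are caught under the jaws, so it cannot be pulled straight out.
- plug_top (a point): Centre of the flat top of the plug's stem, 100 mm above the plug's origin. The plug's underside is a round keel of 8 mm radius along x between low stops, so it rocks about its underside towards the base's +y or -y; leaning 0.14 rad pushes the jaw on that side back by about 4 mm, 0.2 rad by 6 mm.
- ring: Loose knurled steel lens ring, 0.18 kg, outer diameter 62 mm, bore 42 mm, height 24 mm; origin at the centre of its lower face, z along its axis. At the start it lies around the plug's stem on top of the clamp block.
- post: Fixed stand: round foot 52 mm across and 14 mm high with an upright post 16 mm in diameter, tip at 70 mm; origin at the centre of the underside, z up.
- post_seat (a point): On the post's axis at the top of its foot, 14 mm above the post's origin: the underside of the ring rests here.
- post_tip (a point): Tip of the post, 70 mm above the post's origin.
- baffle: Bystander: matte black open tube standing upright, 60 mm in diameter, 75 mm high; origin at the centre of its underside.
- test_flat: Bystander: glass disc 98 mm across and 20 mm thick, lying in an open maple box 130 x 130 x 34 mm; origin at the centre of its underside.
- vblock: Bystander: brass V-block 60 x 45 x 46 mm; origin at the centre of its underside.
- driver: Bystander: screwdriver lying on the plate, along its x axis.
- gauge_block: Bystander: steel gauge block 35 x 60 x 18 mm; origin at the centre of its underside.
- eyepiece: Bystander: small black eyepiece standing upright, 38 mm in diameter, 34 mm high; origin at the centre of its underside.
Not all that is in view belongs to the job. What is shaped like the ring but purple is not meant. Leave any blue look-alike of the post alone.

How it is judged:
By the outcome, as a careful person would: the job done as asked, in the order asked, and still so for the second after the job is handed in, while the arm keeps its last pose, push and grip.
It also fails if it takes over 58 s, if anything falls off the work surface, if the arm or the gripper's body presses on something with over 40 N, if the wrist force passes 120 N, or if a joint passes its speed limit or range.

## Working session

There is one attempt and no reset: what is moved stays moved. The work goes in short steps, Python scripts to look and compute and a shell command to move; the robot and the scene stay as the last step left them, time stands still between calls to the robot, and variables do not carry over. Pictures are saved under pics/ and viewed, about 8 in all and at most 12, crops included, and the job is handed in when it is done.

```bash
ls; mkdir -p pics; python3 - <<'E'
from rig import robot
import cv2,numpy as np
s=robot.read_state();print({k:np.round(v,3).tolist() for k,v in s.items()})
a=robot.camera("side");b=robot.camera("top")
cv2.imwrite("pics/a.png",a);cv2.imwrite("pics/b.png",b)
for c in("top","side"):
  m=robot.camera_model(c);R=cv2.Rodrigues(np.array(m["rvec"]))[0];print(c,np.round(-R.T@np.array(m["tvec"]).ravel(),3),np.round(R[2],2),np.round(m["mtx"],0).tolist())
  for t in("ring","plug","base","post","jaw_left"):
    print(t,[(round(d["score"],2),np.round(d["xyz"],3).tolist()) for d in robot.boxes_of(c,t)])
E
```

```text
pics
{'time_s': 0.0, 'joint_pos': [-1.354, 0.159, 1.598, -0.0, 1.386, -0.21], 'qd': [0.001, 0.002, 0.001, -0.001, -0.002, 0.001], 'joint_efforts': [0.0, -38.558, -32.21, 0.07, 0.038, -0.0], 'tcp_pos': [0.238, -0.523, 0.236], 'orientation': [0.594, 0.383, 0.595, -0.382], 'wrist_force': [-0.42, 0.377, -0.246], 'torque': [0.036, -0.013, -0.008], 'opening': 0.092}
top [ 0.34  -0.003  1.387] [ 0.15  0.   -0.99] [[502.0, 0.0, 284.0], [0.0, 502.0, 213.0], [0.0, 0.0, 1.0]]
ring [(0.82, [0.502, 0.019, 0.079]), (0.69, [0.334, 0.07, 0.023]), (0.52, [0.499, 0.023, 0.028])]
plug []
base [(0.56, [0.497, 0.026, 0.029])]
post [(0.83, [0.504, -0.261, 0.015]), (0.74, [0.514, -0.154, 0.016]), (0.43, [0.499, 0.021, 0.081])]
jaw_left [(0.47, [0.515, 0.061, 0.053])]
side [-0.083  0.833  1.051] [ 0.43 -0.6  -0.68] [[519.0, 0.0, 280.0], [0.0, 519.0, 221.0], [0.0, 0.0, 1.0]]
ring [(0.81, [0.494, 0.034, 0.08]), (0.78, [0.336, 0.071, 0.024]), (0.5, [0.735, -0.015, 0.02])]
plug [(0.62, [0.505, 0.03, 0.102])]
base [(0.73, [0.479, 0.073, 0.033]), (0.28, [0.517, 0.067, 0.056])]
post [(0.82, [0.503, -0.254, 0.015]), (0.52, [0.513, -0.151, 0.013])]
jaw_left [(0.51, [0.52, 0.065, 0.055])]
```

View pics/a.png

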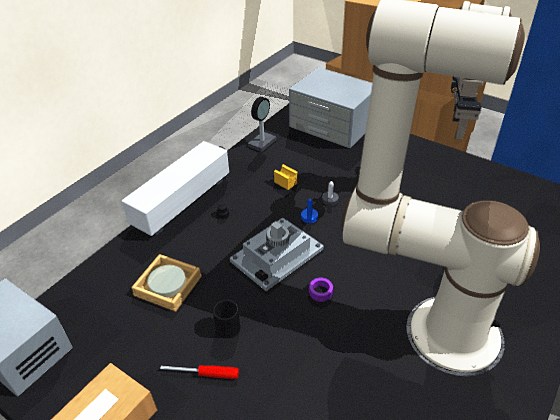

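View pics/b.png

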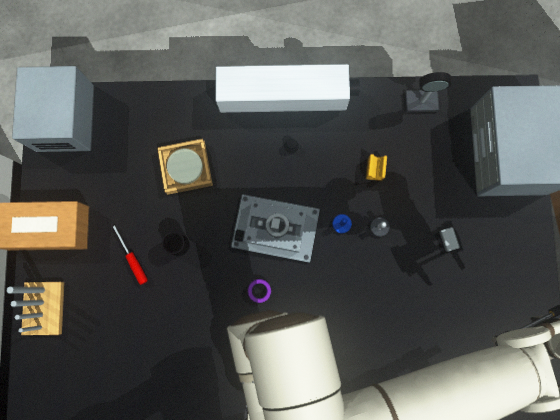

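Look-alikes: the steel ring is at top (277,225), with the purple ring (260,291) as its decoy. The grey post is at (380,226), with the blue post (342,224) as its decoy. I choose the steel ring on the base and the grey post, and check both in a crop.

```bash
cat > h.py <<'E'
from rig import robot
import cv2,numpy as np
def proj(c,P):
    m=robot.camera_model(c);return cv2.projectPoints(np.array(P,float).reshape(-1,1,3),np.array(m["rvec"]),np.array(m["tvec"]),np.array(m["mtx"]),np.array(m["distortion"]))[0].reshape(-1,2)
def back(c,uv,z):
    m=robot.camera_model(c);R=cv2.Rodrigues(np.array(m["rvec"]))[0];C=-R.T@np.array(m["tvec"]).ravel()
    p=cv2.undistortPoints(np.array(uv,float).reshape(-1,1,2),np.array(m["mtx"]),np.array(m["distortion"])).reshape(-1,2)
    d=np.c_[p,np.ones(len(p))]@R
    return C+d*((z-C[2])/d[:,2])[:,None]
def crop(c,x0,y0,x1,y1,k,f):
    im=robot.camera(c);cv2.imwrite(f,cv2.resize(im[y0:y1,x0:x1],None,fx=k,fy=k,interpolation=cv2.INTER_CUBIC))
E
python3 - <<'E'
from h import *
a=cv2.imread("pics/b.png")[185:275,222:402];b=cv2.imread("pics/a.png")[170:295,225:355]
a=cv2.resize(a,None,fx=4.4,fy=4.4,interpolation=2)[:, :790];
cv2.imwrite("pics/c.png",a);cv2.imwrite("pics/d.png",cv2.resize(b,None,fx=4.6,fy=4.6,interpolation=2))
E
```

```text
(no output)
```

View pics/c.png

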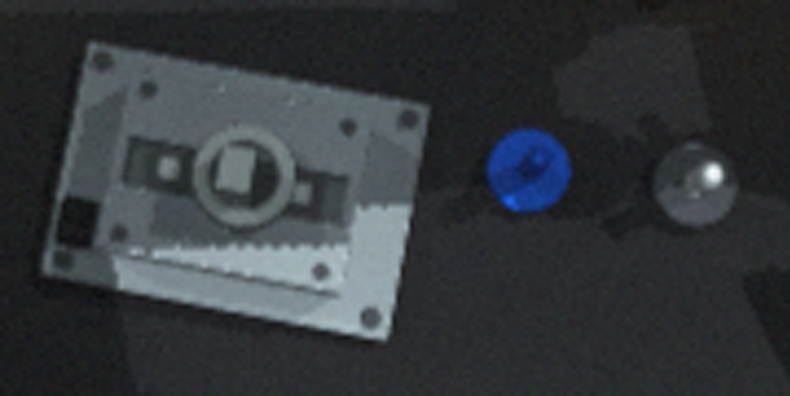

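View pics/d.png

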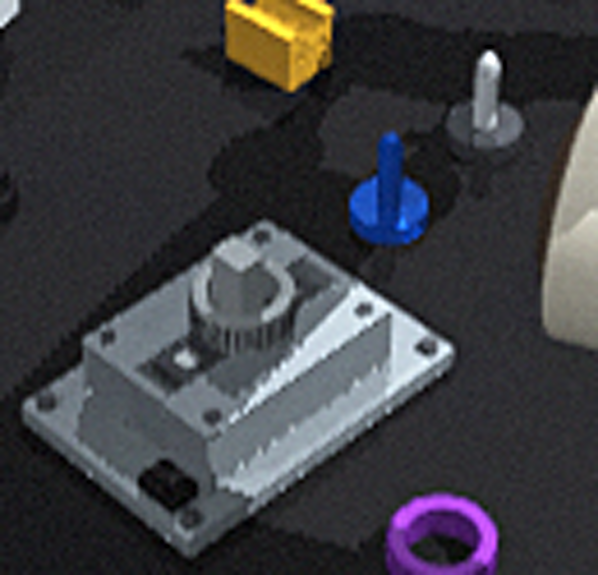

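```bash
python3 - <<'E'
from h import *
T=lambda L:[(222+u/4.4,185+v/4.4) for u,v in L]
S=lambda L:[(225+u/4.6,170+v/4.6) for u,v in L]
c=back("top",T([(90,42),(430,105),(388,340),(42,275)]),.016);print(np.round(c,4).tolist())
C=c.mean(0);ex=(c[0]+c[1]-c[2]-c[3])/2;ey=(c[0]+c[3]-c[1]-c[2])/2
print("slab",C,np.linalg.norm(ex),np.linalg.norm(ey),np.arctan2(ex[1],ex[0]),np.arctan2(-ey[0],ey[1]))
s=back("side",S([(22,410),(190,545),(455,350),(265,222)]),.016);print("slab side",s.mean(0),np.round(s,3).tolist())
print("ring top",back("top",T([(245,176)]),.084),"side",back("side",S([(243,292)]),.084))
print("plugtop",back("top",T([(237,170)]),.116),"side",back("side",S([(238,252)]),.116))
print("foot",back("top",T([(697,184)]),.014),"side",back("side",S([(485,127)]),.014))
print("tip",back("top",T([(713,173)]),.07),"side",back("side",S([(488,55)]),.07))
s=robot.read_state();from scipy.spatial.transform import Rotation as Ro
q=s["orientation"];print(Ro.from_quat([*q[1:],q[0]]).as_matrix().round(3))
E
```

```text
[[0.6022, 0.116, 0.016], [0.5581, -0.0976, 0.016], [0.4114, -0.0676, 0.016], [0.4554, 0.1465, 0.016]]
slab [0.50678108 0.02431364 0.016     ] 0.1498563226294303 0.21829314306312786 -0.20320234811831328 -0.20291813107761944
slab side [0.50891877 0.02930997 0.016     ] [[0.599, 0.123, 0.016], [0.455, 0.151, 0.016], [0.411, -0.063, 0.016], [0.572, -0.094, 0.016]]
ring top [[0.50652122 0.01824346 0.084     ]] side [[0.50537009 0.02391371 0.084     ]]
plugtop [[0.50602461 0.02232159 0.116     ]] side [[0.50716627 0.02518915 0.116     ]]
foot [[ 0.50547026 -0.26344003  0.014     ]] side [[ 0.5034556  -0.25580678  0.014     ]]
tip [[ 0.50521251 -0.26271228  0.07      ]] side [[ 0.50766544 -0.26160635  0.07      ]]
[[-0.     0.91   0.414]
 [ 0.     0.414 -0.91 ]
 [-1.    -0.    -0.   ]]
```

```bash
cat >> h.py <<'E'
from scipy.spatial.transform import Rotation as Ro
def go(x,y,z,ang=-0.203):
    "rows to bring the TCP to x,y,z with the opening axis along world angle ang"
    s=robot.read_state();q=s["orientation"];R=Ro.from_quat([*q[1:],q[0]]).as_matrix()
    d=R.T@(np.array([x,y,z])-s["tcp_pos"])*1000
    t=-(ang-np.arctan2(R[1,2],R[0,2]));t=(t+np.pi/2)%np.pi-np.pi/2
    print("t",s["time_s"],"tcp",np.round(s["tcp_pos"],4),"F",np.round(s["wrist_force"],1),"open",round(s["opening"],4),"q",np.round(s["joint_pos"],2),"down",np.round(R[:,0],3))
    print("dx %.1f dy %.1f dz %.1f turn %.3f"%(*d,t))
E
python3 -m inch '[{"dy":40,"dz":-33,"turn":-0.15,"grip":100},{"dy":90,"dz":-74,"turn":-0.32,"grip":100},{"dy":138,"dz":-113,"turn":-0.5,"grip":100},{"dy":186,"dz":-152,"turn":-0.68,"grip":100},{"dy":235,"dz":-192,"turn":-0.86,"grip":100}]' 40
python3 -c "
from h import *
go(.506,.022,.17)"
```

```text
t 0.6 tcp [ 0.238  -0.5234  0.2366] F [-0.2 -0.3 -0.6] open 0.0922 q [-1.35  0.16  1.6  -0.    1.39 -0.21] down [-0.  0. -1.]
dx 66.6 dy 469.7 dz -385.5 turn -0.941invalid input
```

```bash

python3 -m inch '[{"dx":0,"dy":40,"dz":-33,"turn":-0.15,"grip":100},{"dx":0,"dy":90,"dz":-74,"turn":-0.32,"grip":100},{"dx":0,"dy":138,"dz":-113,"turn":-0.5,"grip":100},{"dx":0,"dy":186,"dz":-152,"turn":-0.68,"grip":100},{"dx":0,"dy":235,"dz":-192,"turn":-0.86,"grip":100}]' 40
python3 -c "
from h import *
go(.506,.022,.17)"
```

```text
time_s: 1.23
tcp_pos: [0.3724, -0.2511, 0.2369]
orientation: [0.701, 0.098, 0.7, -0.098]
wrist_force: [1.1, -0.1, -0.6]
opening: 0.092
t 1.225 tcp [ 0.3724 -0.2511  0.2369] F [ 1.1 -0.1 -0.6] open 0.092 q [-0.86 -0.18  1.93  0.    1.39 -0.59] down [ 0.001 -0.001 -1.   ]
dx 66.8 dy 299.3 dz 53.3 turn -0.076
```

```bash

python3 -m inch '[{"dx":10,"dy":58,"dz":10,"turn":-0.076,"grip":100},{"dx":30,"dy":118,"dz":21,"turn":-0.076,"grip":100},{"dx":50,"dy":178,"dz":32,"turn":-0.076,"grip":100},{"dx":66,"dy":238,"dz":43,"turn":-0.076,"grip":100},{"dx":66,"dy":299,"dz":53,"turn":-0.076,"grip":100}]' 40
python3 - <<'E'
from h import *
crop("side",215,120,375,280,3.7,"pics/e.png")
go(.506,.022,.087)
for t in("ring","plug"):
    for d in robot.masks_of("side",t)[:2]:
        m=d["mask"];ys,xs=np.nonzero(m);print(t,d["score"],xs.mean(),ys.mean(),xs.min(),xs.max(),ys.min(),ys.max())
E
```

```text
time_s: 1.85
tcp_pos: [0.5041, 0.021, 0.1697]
orientation: [0.703, 0.071, 0.704, -0.072]
wrist_force: [0.5, -0.2, 0.6]
opening: 0.0921
t 1.9 tcp [0.5061 0.0274 0.1703] F [-3.1  3.9  1.8] open 0.092 q [-0.19  0.04  1.86  0.    1.24  0.01] down [ 0.002  0.004 -1.   ]
dx 83.3 dy -5.7 dz 0.8 turn 0.005
ring 0.71 320.15909090909093 289.05555555555554 308 332 278 300
ring 0.65 277.94372294372295 238.6060606060606 266 289 228 246
plug 0.72 276.4114285714286 230.50857142857143 271 282 222 238
plug 0.55 226.12313003452243 318.19447640966627 213 239 299 337
```

View pics/e.png

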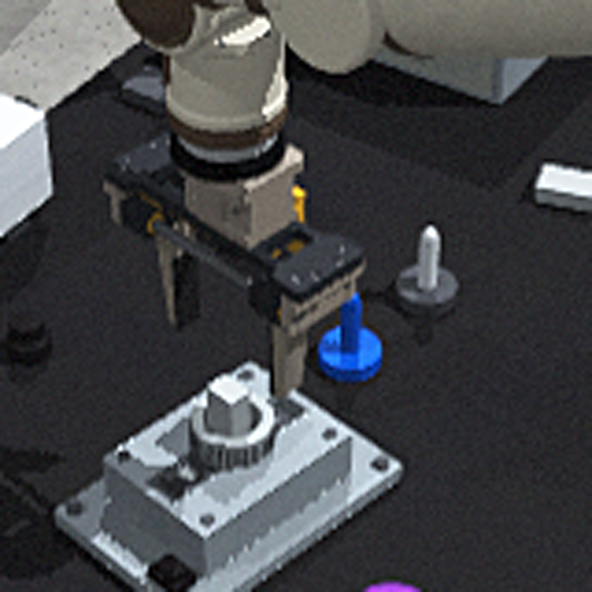

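```bash
python3 - <<'E'
from h import *
print(back("side",[(278.2,217.3)],.148), back("side",[(215+228/3.7,120+391/3.7)],.116),back("side",[(215+232/3.7,120+424/3.7)],.084))
go(.506,.0235,.087)
E
python3 -m inch '[{"dx":25,"dy":-4,"dz":0,"turn":0,"grip":100},{"dx":55,"dy":-4,"dz":0,"turn":0,"grip":100},{"dx":83,"dy":-4,"dz":0,"turn":0,"grip":100},{"dx":83,"dy":-4,"dz":0,"turn":0,"grip":100}]' 30
python3 -c "
from h import *
go(.506,.0235,.087)"
```

```text
[[0.5000749  0.02749018 0.148     ]] [[0.50545181 0.02818358 0.116     ]] [[0.5031911  0.02762034 0.084     ]]
t 2.0 tcp [0.5046 0.0215 0.1707] F [ 0.2 -0.5  0.6] open 0.092 q [-0.2   0.04  1.86 -0.    1.24  0.  ] down [ 0.001 -0.    -1.   ]
dx 83.7 dy 2.3 dz 0.9 turn 0.006
time_s: 2.5
tcp_pos: [0.5018, 0.0167, 0.0859]
orientation: [0.702, 0.07, 0.705, -0.07]
wrist_force: [-0.2, -1.0, 0.3]
opening: 0.0917
t 2.5 tcp [0.5018 0.0167 0.0859] F [-0.2 -1.   0.3] open 0.0917 q [-0.21  0.15  1.93 -0.    1.07 -0.01] down [-0.004  0.    -1.   ]
dx -1.2 dy 7.5 dz 2.8 turn 0.004
```

```bash

python3 -m inch '[{"dx":-1,"dy":4,"dz":2,"turn":0,"grip":100},{"dx":-1,"dy":6.5,"dz":2,"turn":0,"grip":90},{"dx":-1,"dy":6.5,"dz":2,"turn":0,"grip":60},{"dx":-1,"dy":6.5,"dz":2,"turn":0,"grip":60},{"dx":-1,"dy":6.5,"dz":2,"turn":0,"grip":60}]' 30
python3 -m inch '[{"dx":0,"dy":0,"dz":0,"turn":0,"grip":60},{"dx":0,"dy":0,"dz":0,"turn":0,"grip":50},{"dx":0,"dy":0,"dz":0,"turn":0,"grip":50}]' 30
python3 -c "
from h import *
go(.506,.0235,.17)"
```

```text
time_s: 3.12
tcp_pos: [0.5059, 0.0226, 0.0875]
orientation: [0.703, 0.07, 0.704, -0.07]
wrist_force: [1.3, 0.7, 2.2]
opening: 0.0622
time_s: 3.5
tcp_pos: [0.5059, 0.0226, 0.0876]
orientation: [0.703, 0.07, 0.704, -0.07]
wrist_force: [0.7, -0.1, 0.8]
opening: 0.0618
t 3.5 tcp [0.5059 0.0226 0.0876] F [ 0.7 -0.1  0.8] open 0.0618 q [-0.19  0.16  1.91 -0.    1.07  0.01] down [-0.002 -0.    -1.   ]
dx -82.4 dy 0.9 dz -0.3 turn 0.004
```

```bash

python3 -m inch '[{"dx":-8,"dy":0,"dz":0,"turn":0,"grip":50},{"dx":-28,"dy":0,"dz":0,"turn":0,"grip":50},{"dx":-52,"dy":0,"dz":0,"turn":0,"grip":50},{"dx":-75,"dy":0,"dz":0,"turn":0,"grip":50},{"dx":-80,"dy":0,"dz":0,"turn":0,"grip":50}]' 30
python3 - <<'E'
from h import *
crop("side",215,140,375,280,4.2,"pics/f.png")
go(.505,-.261,.15)
E
```

```text
time_s: 4.12
tcp_pos: [0.5067, 0.0225, 0.169]
orientation: [0.704, 0.07, 0.704, -0.07]
wrist_force: [0.3, 0.4, -2.3]
opening: 0.0616
t 4.175 tcp [0.5064 0.0225 0.1686] F [ 0.6 -0.8 -2.1] open 0.0619 q [-0.19  0.05  1.86 -0.    1.24  0.01] down [-0.001 -0.    -1.   ]
dx 18.7 dy -278.2 dz 54.7 turn 0.004
```

View pics/f.png

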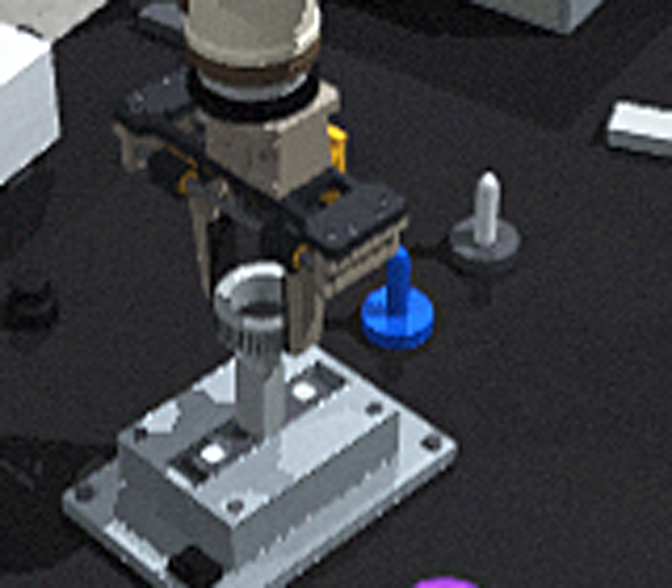

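The picture shows the ring held level at (255,310), clear of the stem, with nothing else disturbed. I carry it to the grey post.

```bash

python3 -m inch '[{"dx":0,"dy":-40,"dz":8,"turn":0,"grip":50},{"dx":0,"dy":-95,"dz":18,"turn":0,"grip":50},{"dx":0,"dy":-150,"dz":29,"turn":0,"grip":50},{"dx":0,"dy":-205,"dz":40,"turn":0,"grip":50},{"dx":5,"dy":-250,"dz":49,"turn":0,"grip":50}]' 30
python3 -m inch '[{"dx":10,"dy":-20,"dz":4,"turn":0,"grip":50},{"dx":15,"dy":-26,"dz":5,"turn":0,"grip":50},{"dx":18,"dy":-28,"dz":5,"turn":0,"grip":50},{"dx":18,"dy":-28,"dz":5,"turn":0,"grip":50}]' 30
python3 - <<'E'
from h import *
go(.505,-.261,.045)
a=robot.camera("side");b=robot.camera("top")
k=lambda i,x,y:cv2.resize(i[y:y+90,x:x+90],None,fx=4.4,fy=4.4,interpolation=2)
cv2.imwrite("pics/g.png",np.hstack([k(a,285,140),k(b,335,180)]))
E
```

```text
time_s: 4.8
tcp_pos: [0.5042, -0.234, 0.1625]
orientation: [0.703, 0.071, 0.704, -0.071]
wrist_force: [-0.3, 0.5, -2.4]
opening: 0.0617
time_s: 5.3
tcp_pos: [0.5035, -0.261, 0.1442]
orientation: [0.703, 0.07, 0.705, -0.07]
wrist_force: [0.2, 0.1, -2.8]
opening: 0.0621
t 5.3 tcp [ 0.5035 -0.261   0.1442] F [ 0.2  0.1 -2.8] open 0.0621 q [-0.69  0.23  1.71 -0.    1.21 -0.49] down [-0.003  0.001 -1.   ]
dx 99.1 dy 0.3 dz 1.8 turn 0.004
```

View pics/g.png

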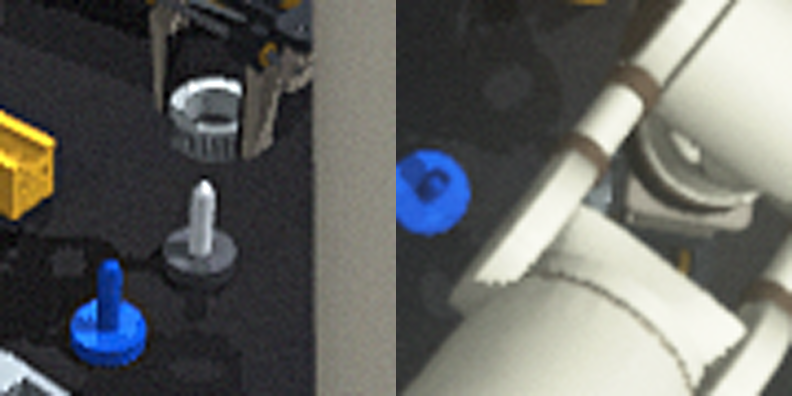

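The ring's axis (column ~207) lines up with the post's line (foot 200, tip 204, extrapolated to 208). I lower it.

```bash

python3 -m inch '[{"dx":20,"dy":0,"dz":1.5,"turn":0,"grip":50},{"dx":45,"dy":0,"dz":1.5,"turn":0,"grip":50},{"dx":68,"dy":0,"dz":1.5,"turn":0,"grip":50},{"dx":88,"dy":0,"dz":1.5,"turn":0,"grip":50},{"dx":95,"dy":0,"dz":1.5,"turn":0,"grip":50}]' 30
python3 -c "
from h import *
go(.505,-.261,.0425)"
```

```text
time_s: 6.02
tcp_pos: [0.5039, -0.2603, 0.0473]
orientation: [0.702, 0.071, 0.705, -0.069]
wrist_force: [-0.3, 1.5, -2.5]
opening: 0.0619
t 6.025 tcp [ 0.5039 -0.2603  0.0473] F [-0.3  1.5 -2.5] open 0.0619 q [-0.69  0.37  1.75 -0.    1.03 -0.49] down [-0.005  0.003 -1.   ]
dx 4.8 dy -0.4 dz 1.3 turn 0.005
```

```bash

python3 -m inch '[{"dx":2,"dy":0,"dz":1,"turn":0,"grip":50},{"dx":4,"dy":0,"dz":1,"turn":0,"grip":50},{"dx":5,"dy":0,"dz":1,"turn":0,"grip":50},{"dx":6,"dy":0,"dz":1,"turn":0,"grip":50}]' 30
python3 -c "
from h import *
go(.505,-.261,.0415)"
```

```text
time_s: 6.52
tcp_pos: [0.5052, -0.2608, 0.0418]
orientation: [0.702, 0.071, 0.705, -0.069]
wrist_force: [-0.2, -0.7, -1.7]
opening: 0.0621
t 6.525 tcp [ 0.5052 -0.2608  0.0418] F [-0.2 -0.7 -1.7] open 0.0621 q [-0.69  0.38  1.75 -0.    1.02 -0.49] down [-0.004  0.002 -1.   ]
dx 0.3 dy -0.2 dz -0.1 turn 0.005
```

```bash

python3 -m inch '[{"dx":0.5,"dy":0,"dz":0,"turn":0,"grip":75},{"dx":0.5,"dy":0,"dz":0,"turn":0,"grip":90},{"dx":0.5,"dy":0,"dz":0,"turn":0,"grip":90},{"dx":-15,"dy":0,"dz":0,"turn":0,"grip":90},{"dx":-45,"dy":0,"dz":0,"turn":0,"grip":90}]' 30
python3 -m inch '[{"dx":-50,"dy":0,"dz":0,"turn":0,"grip":90},{"dx":-100,"dy":0,"dz":0,"turn":0,"grip":90},{"dx":-100,"dy":55,"dz":-10,"turn":0,"grip":90},{"dx":-100,"dy":110,"dz":-21,"turn":0,"grip":90}]' 30
python3 - <<'E'
from h import *
go(.507,.0245,.17)
a=robot.camera("side");b=robot.camera("top")
k=lambda i,x,y:cv2.resize(i[y:y+90,x:x+90],None,fx=4.4,fy=4.4,interpolation=2)
cv2.imwrite("pics/i.png",np.hstack([k(a,285,140),k(b,335,180)]))
E
```

```text
time_s: 7.15
tcp_pos: [0.5047, -0.2604, 0.0871]
orientation: [0.701, 0.071, 0.706, -0.069]
wrist_force: [-0.2, -0.3, -0.2]
opening: 0.0829
time_s: 7.65
tcp_pos: [0.507, -0.1482, 0.1898]
orientation: [0.703, 0.071, 0.705, -0.07]
wrist_force: [0.6, 0.8, 0.3]
opening: 0.0828
t 7.65 tcp [ 0.507  -0.1482  0.1898] F [0.6 0.8 0.3] open 0.0828 q [-0.51  0.08  1.78  0.    1.29 -0.31] down [-0.003  0.002 -1.   ]
dx 20.2 dy 169.3 dz -34.2 turn 0.003
```

View pics/i.png

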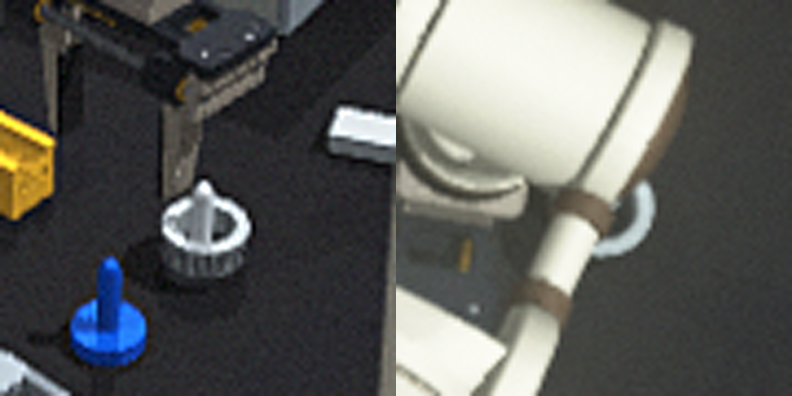

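The side crop shows the ring seated level on the grey post's foot (207,235), with the post tip showing through the bore. The blue post is untouched. Next is the plug.

```bash

python3 -m inch '[{"dx":0,"dy":40,"dz":-8,"turn":0,"grip":80},{"dx":10,"dy":95,"dz":-19,"turn":0,"grip":80},{"dx":20,"dy":145,"dz":-29,"turn":0,"grip":75},{"dx":20,"dy":169,"dz":-34,"turn":0,"grip":75},{"dx":20,"dy":169,"dz":-34,"turn":0,"grip":75}]' 15
python3 -m inch '[{"dx":0,"dy":0,"dz":0,"turn":0,"grip":70},{"dx":0,"dy":0,"dz":0,"turn":0,"grip":70}]' 15
python3 - <<'E'
from h import *
go(.507,.0245,.095)
crop("side",235,165,325,265,6,"pics/j.png")
E
```

```text
time_s: 8.38
tcp_pos: [0.5056, 0.0286, 0.1703]
orientation: [0.702, 0.069, 0.705, -0.066]
wrist_force: [0.5, -1.3, 0.5]
opening: 0.0687
time_s: 8.62
tcp_pos: [0.5061, 0.0274, 0.1707]
orientation: [0.703, 0.069, 0.705, -0.067]
wrist_force: [-0.5, -0.2, 0.5]
opening: 0.0643
t 8.625 tcp [0.5061 0.0274 0.1707] F [-0.5 -0.2  0.5] open 0.0643 q [-0.19  0.05  1.85  0.    1.25  0.  ] down [-0.003  0.004 -1.   ]
dx 75.7 dy -2.9 dz 1.8 turn 0.010
```

View pics/j.png

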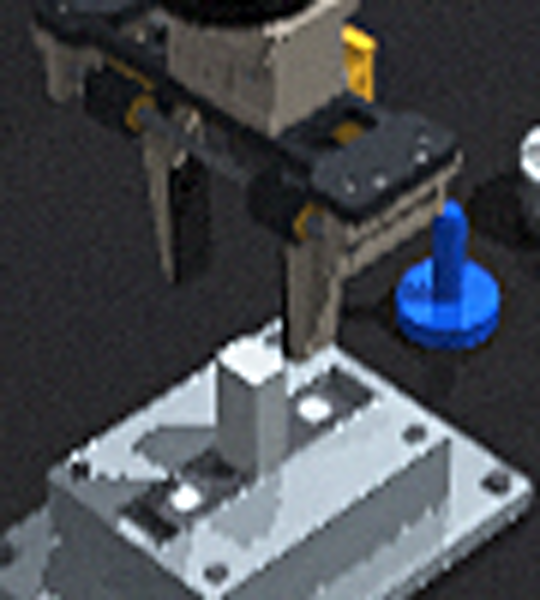

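```bash
python3 - <<'E'
from h import *
f=lambda u,v:(235+u/6,165+v/6)
print(back("side",[f(244,318),f(178,278),f(310,357)],.1487).round(4).tolist(), back("side",[f(252,359)],.116).round(4))
print(proj("side",[[.507,.0245,.116],[.5061,.0274,.1487]])*6-np.array([235,165])*6)
E
```

```text
[[0.5035, 0.0339, 0.1487], [0.5425, 0.0286, 0.1487], [0.4661, 0.0386, 0.1487]] [[0.5065 0.025  0.116 ]]
[[251.64131795 357.94675268]
 [247.84475229 307.30224467]]
```

```bash

python3 -m inch '[{"dx":20,"dy":-3,"dz":1,"turn":0.01,"grip":60},{"dx":45,"dy":-3,"dz":1,"turn":0.01,"grip":50},{"dx":70,"dy":-3,"dz":1,"turn":0.01,"grip":45},{"dx":76,"dy":-3,"dz":1,"turn":0.01,"grip":42},{"dx":76,"dy":-3,"dz":1,"turn":0.01,"grip":40}]' 10
python3 -m inch '[{"dx":0,"dy":0,"dz":0,"turn":0,"grip":35},{"dx":0,"dy":0,"dz":0,"turn":0,"grip":32}]' 6
python3 -c "
from h import *
go(.5065,.0243,.095)"
```

```text
time_s: 9.3
tcp_pos: [0.5062, 0.0243, 0.0948]
orientation: [0.702, 0.073, 0.705, -0.07]
wrist_force: [-0.2, -0.4, 0.0]
opening: 0.0369
time_s: 9.55
tcp_pos: [0.507, 0.0241, 0.0958]
orientation: [0.703, 0.073, 0.704, -0.071]
wrist_force: [-0.3, -0.3, 0.1]
opening: 0.0292
t 9.55 tcp [0.507  0.0241 0.0958] F [-0.3 -0.3  0.1] open 0.0292 q [-0.19  0.15  1.91  0.    1.09  0.01] down [-0.002  0.004 -1.   ]
dx 0.8 dy 0.1 dz -0.5 turn -0.000
```

```bash

python3 -m inch '[{"dx":0,"dy":0,"dz":0,"turn":0,"grip":27},{"dx":0,"dy":0,"dz":0,"turn":0,"grip":24},{"dx":0,"dy":0,"dz":0,"turn":0,"grip":20},{"dx":0,"dy":0,"dz":0,"turn":0,"grip":20}]' 20
```

```text
time_s: 10.05
tcp_pos: [0.5072, 0.0241, 0.0961]
orientation: [0.703, 0.073, 0.704, -0.071]
wrist_force: [-0.5, 0.1, 0.2]
opening: 0.0258
```

```bash

python3 -m inch '[{"dx":0,"dy":2.5,"dz":0,"turn":0,"grip":20},{"dx":0.2,"dy":5,"dz":0,"turn":0,"grip":20},{"dx":0.4,"dy":7.5,"dz":0,"turn":0,"grip":20},{"dx":0.7,"dy":10,"dz":0,"turn":0,"grip":20},{"dx":0.7,"dy":10,"dz":0,"turn":0,"grip":20}]' 20
python3 -c "
from h import *
go(.507,.0241,.096)"
```

```text
time_s: 10.68
tcp_pos: [0.5091, 0.0322, 0.0958]
orientation: [0.703, 0.071, 0.704, -0.072]
wrist_force: [-2.9, -8.1, 3.5]
opening: 0.0259
t 10.675 tcp [0.5091 0.0322 0.0958] F [-2.9 -8.1  3.5] open 0.0259 q [-0.17  0.15  1.9  -0.    1.09  0.03] down [-0.002 -0.    -1.   ]
dx -0.2 dy -8.3 dz -0.4 turn 0.001
```

```bash

python3 -m inch '[{"dx":0.2,"dy":3,"dz":0,"turn":0,"grip":20},{"dx":0.4,"dy":5,"dz":0,"turn":0,"grip":20},{"dx":0.5,"dy":7,"dz":0,"turn":0,"grip":20},{"dx":0.5,"dy":7,"dz":0,"turn":0,"grip":20}]' 20
python3 - <<'E'
from h import *
go(.507,.0241,.096)
crop("side",245,180,315,260,7,"pics/k.png")
E
```

```text
time_s: 11.18
tcp_pos: [0.5102, 0.0373, 0.0956]
orientation: [0.702, 0.069, 0.705, -0.073]
wrist_force: [-2.6, -8.0, 2.6]
opening: 0.026
t 11.175 tcp [0.5102 0.0373 0.0956] F [-2.6 -8.   2.6] open 0.026 q [-0.16  0.16  1.89 -0.01  1.09  0.04] down [-0.003 -0.004 -1.   ]
dx -0.4 dy -13.6 dz -0.5 turn 0.001
```

View pics/k.png

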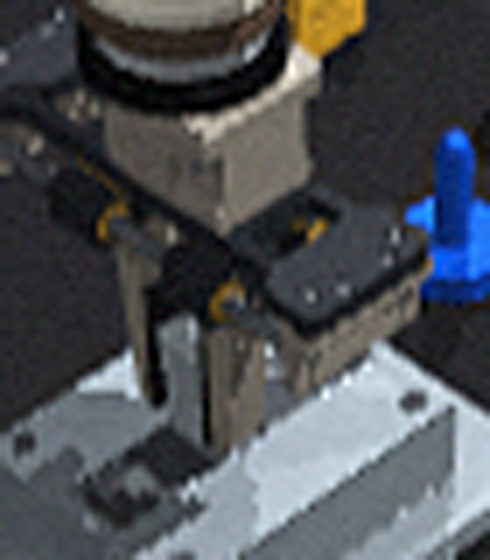

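```bash

python3 -m inch '[{"dx":-0.3,"dy":-5,"dz":-0.3,"turn":0,"grip":20},{"dx":-0.5,"dy":-10,"dz":-0.5,"turn":0,"grip":20},{"dx":-0.5,"dy":-14,"dz":-0.5,"turn":0,"grip":20},{"dx":-0.5,"dy":-17,"dz":-0.5,"turn":0,"grip":20},{"dx":-0.3,"dy":-20,"dz":-0.5,"turn":0,"grip":20}]' 20
python3 -m inch '[{"dx":0.1,"dy":-3,"dz":-0.3,"turn":0,"grip":20},{"dx":0.3,"dy":-6,"dz":-0.3,"turn":0,"grip":20},{"dx":0.6,"dy":-9,"dz":-0.3,"turn":0,"grip":20},{"dx":0.6,"dy":-10,"dz":-0.3,"turn":0,"grip":20},{"dx":0.6,"dy":-10,"dz":-0.3,"turn":0,"grip":20}]' 20
python3 -c "
from h import *
go(.507,.0241,.096)"
```

```text
time_s: 11.85
tcp_pos: [0.5064, 0.02, 0.0966]
orientation: [0.703, 0.072, 0.704, -0.071]
wrist_force: [2.0, 9.0, 4.1]
opening: 0.0257
time_s: 12.48
tcp_pos: [0.5048, 0.0124, 0.0965]
orientation: [0.703, 0.074, 0.703, -0.07]
wrist_force: [1.4, 9.0, 3.5]
opening: 0.0255
t 12.475 tcp [0.5048 0.0124 0.0965] F [1.4 9.  3.5] open 0.0255 q [-0.22  0.14  1.92  0.01  1.09 -0.02] down [ 0.001  0.005 -1.   ]
dx 0.6 dy 11.9 dz -0.2 turn -0.000
```

```bash

python3 -m inch '[{"dx":0.2,"dy":-2,"dz":0,"turn":0,"grip":20},{"dx":0.3,"dy":-4,"dz":0,"turn":0,"grip":20},{"dx":0.3,"dy":-4,"dz":0,"turn":0,"grip":20}]' 20
python3 -m inch '[{"dx":0,"dy":4,"dz":0,"turn":0,"grip":20},{"dx":-0.3,"dy":8,"dz":0,"turn":0,"grip":20},{"dx":-0.5,"dy":11,"dz":0,"turn":0,"grip":20},{"dx":-0.5,"dy":13.5,"dz":0,"turn":0,"grip":20},{"dx":-0.5,"dy":13.5,"dz":0,"turn":0,"grip":20}]' 20
python3 -c "
from h import *
go(.507,.0241,.096)"
```

```text
time_s: 12.85
tcp_pos: [0.5045, 0.0106, 0.0966]
orientation: [0.704, 0.076, 0.703, -0.068]
wrist_force: [2.1, 7.8, 2.6]
opening: 0.0259
time_s: 13.48
tcp_pos: [0.5069, 0.0227, 0.0976]
orientation: [0.704, 0.074, 0.703, -0.069]
wrist_force: [-3.1, -3.9, 2.6]
opening: 0.026
t 13.475 tcp [0.5069 0.0227 0.0976] F [-3.1 -3.9  2.6] open 0.026 q [-0.2   0.14  1.91  0.01  1.09  0.  ] down [ 0.001  0.007 -1.   ]
dx 1.6 dy 1.4 dz -0.2 turn -0.000
```

```bash

python3 -m inch '[{"dx":0,"dy":1.5,"dz":0,"turn":0,"grip":20},{"dx":-2,"dy":1.5,"dz":0,"turn":0,"grip":20},{"dx":-4,"dy":1.5,"dz":0,"turn":0,"grip":20},{"dx":-6,"dy":1.5,"dz":0,"turn":0,"grip":20},{"dx":-7,"dy":1.5,"dz":0,"turn":0,"grip":20}]' 25
python3 - <<'E'
from h import *
go(.507,.0241,.14)
crop("side",245,180,315,260,7,"pics/l.png")
E
```

```text
time_s: 14.1
tcp_pos: [0.5062, 0.0232, 0.1033]
orientation: [0.703, 0.074, 0.704, -0.07]
wrist_force: [0.7, -5.9, -7.9]
opening: 0.0257
t 14.1 tcp [0.5062 0.0232 0.1033] F [ 0.7 -5.9 -7.9] open 0.0257 q [-0.2   0.13  1.91  0.01  1.1   0.  ] down [-0.001  0.005 -1.   ]
dx -36.7 dy 1.2 dz 0.5 turn -0.000
```

View pics/l.png

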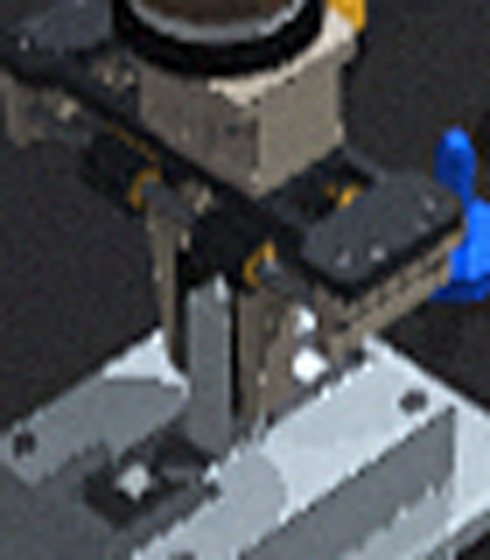

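Fz -7.9 N exceeds the plug's weight (~3.5 N), so a lip is still catching. I lower it and rock a little further each way.

```bash

python3 -m inch '[{"dx":3,"dy":1,"dz":0,"turn":0,"grip":20},{"dx":6,"dy":4,"dz":0,"turn":0,"grip":20},{"dx":7.5,"dy":8,"dz":0.4,"turn":0,"grip":20},{"dx":7.5,"dy":12,"dz":0.4,"turn":0,"grip":20},{"dx":8,"dy":15,"dz":0.4,"turn":0,"grip":20}]' 25
python3 -m inch '[{"dx":0.3,"dy":3,"dz":0,"turn":0,"grip":20},{"dx":0.3,"dy":4,"dz":0,"turn":0,"grip":20}]' 25
python3 -c "
from h import *
go(.507,.0241,.096)"
```

```text
time_s: 14.78
tcp_pos: [0.51, 0.0369, 0.0962]
orientation: [0.703, 0.073, 0.704, -0.07]
wrist_force: [-2.3, -6.8, 4.6]
opening: 0.026
time_s: 15.02
tcp_pos: [0.5105, 0.039, 0.0963]
orientation: [0.703, 0.071, 0.704, -0.072]
wrist_force: [-2.8, -9.7, 2.3]
opening: 0.0261
t 15.025 tcp [0.5105 0.039  0.0963] F [-2.8 -9.7  2.3] open 0.0261 q [-0.16  0.16  1.89 -0.    1.09  0.04] down [-0.002 -0.001 -1.   ]
dx 0.3 dy -15.3 dz -0.5 turn 0.001
```

Now 15.3 mm to +y. Push a little further, then to the other side.

```bash

python3 -m inch '[{"dx":0.3,"dy":3,"dz":0,"turn":0,"grip":20},{"dx":0.3,"dy":4,"dz":0,"turn":0,"grip":20},{"dx":0,"dy":-4,"dz":0,"turn":0,"grip":20},{"dx":-0.3,"dy":-10,"dz":0,"turn":0,"grip":20},{"dx":-0.3,"dy":-16,"dz":0,"turn":0,"grip":20}]' 25
python3 -m inch '[{"dx":0,"dy":-5,"dz":0,"turn":0,"grip":20},{"dx":0,"dy":-9,"dz":0,"turn":0,"grip":20},{"dx":0.3,"dy":-12,"dz":0,"turn":0,"grip":20},{"dx":0.5,"dy":-15,"dz":0,"turn":0,"grip":20},{"dx":0.5,"dy":-17,"dz":0,"turn":0,"grip":20}]' 25
python3 -c "
from h import *
go(.507,.0241,.096)"
```

```text
time_s: 15.65
tcp_pos: [0.5077, 0.0254, 0.0975]
orientation: [0.703, 0.073, 0.704, -0.07]
wrist_force: [-1.0, 7.4, 6.3]
opening: 0.0259
time_s: 16.27
tcp_pos: [0.5048, 0.0115, 0.0975]
orientation: [0.703, 0.076, 0.704, -0.068]
wrist_force: [1.9, 11.7, 3.1]
opening: 0.0257
t 16.275 tcp [0.5048 0.0115 0.0975] F [ 1.9 11.7  3.1] open 0.0257 q [-0.22  0.14  1.92  0.01  1.09 -0.02] down [ 0.001  0.011 -1.   ]
dx 1.7 dy 12.7 dz -0.4 turn -0.001
```

```bash

python3 -m inch '[{"dx":0.3,"dy":-3,"dz":0,"turn":0,"grip":20},{"dx":0.5,"dy":-6,"dz":0,"turn":0,"grip":20},{"dx":0.5,"dy":-6,"dz":0,"turn":0,"grip":20}]' 25
python3 -c "
from h import *
go(.507,.0241,.096)"
python3 -m inch '[{"dx":0,"dy":3,"dz":0,"turn":0,"grip":20},{"dx":-0.3,"dy":7,"dz":0,"turn":0,"grip":20},{"dx":-0.5,"dy":11,"dz":0,"turn":0,"grip":20},{"dx":-0.5,"dy":14,"dz":0,"turn":0,"grip":20},{"dx":-0.5,"dy":16,"dz":0,"turn":0,"grip":20}]' 25
python3 -c "
from h import *
go(.507,.0241,.096)"
```

```text
time_s: 16.65
tcp_pos: [0.5042, 0.0086, 0.0975]
orientation: [0.704, 0.079, 0.703, -0.066]
wrist_force: [1.5, 11.0, 2.7]
opening: 0.0258
t 16.65 tcp [0.5042 0.0086 0.0975] F [ 1.5 11.   2.7] open 0.0258 q [-0.23  0.13  1.92  0.02  1.09 -0.04] down [ 0.003  0.018 -1.   ]
dx 1.7 dy 15.7 dz -0.4 turn -0.003
time_s: 17.27
tcp_pos: [0.5071, 0.0227, 0.0988]
orientation: [0.703, 0.078, 0.704, -0.067]
wrist_force: [-4.4, -6.8, 5.3]
opening: 0.0256
t 17.275 tcp [0.5071 0.0227 0.0988] F [-4.4 -6.8  5.3] open 0.0256 q [-0.2   0.14  1.91  0.02  1.09 -0.  ] down [ 0.001  0.015 -1.   ]
dx 2.8 dy 1.3 dz -0.4 turn -0.002
```

```bash

python3 -m inch '[{"dx":0,"dy":2.5,"dz":0,"turn":0,"grip":20},{"dx":-2,"dy":2.5,"dz":0,"turn":0,"grip":20},{"dx":-4,"dy":2.5,"dz":0,"turn":0,"grip":20},{"dx":-7,"dy":2.5,"dz":0,"turn":0,"grip":20},{"dx":-8,"dy":2.5,"dz":0,"turn":0,"grip":20}]' 25
python3 -c "
from h import *
go(.507,.0241,.096)"
```

```text
time_s: 17.9
tcp_pos: [0.5064, 0.0237, 0.1055]
orientation: [0.702, 0.076, 0.704, -0.068]
wrist_force: [-0.5, -6.7, -8.8]
opening: 0.0259
t 17.9 tcp [0.5064 0.0237 0.1055] F [-0.5 -6.7 -8.8] open 0.0259 q [-0.2   0.13  1.9   0.01  1.11  0.  ] down [-0.002  0.012 -1.   ]
dx 9.5 dy 0.5 dz 0.6 turn -0.002
```

```bash

python3 -m inch '[{"dx":0,"dy":-1.5,"dz":0,"turn":0,"grip":20},{"dx":0,"dy":-3,"dz":0,"turn":0,"grip":20},{"dx":0,"dy":-3,"dz":0,"turn":0,"grip":20}]' 25
python3 - <<'E'
from h import *
go(.507,.0241,.096)
im=robot.camera("side")
for d in robot.masks_of("side","plug")[:2]:
    m=d["mask"];ys,xs=np.nonzero(m);print(d["score"],xs.mean(),ys.mean())
    print([(int(y),int(xs[ys==y].min()),int(xs[ys==y].max())) for y in range(ys.min(),ys.max()+1)])
print(proj("side",[[.507,.0241,z] for z in(.06,.08,.10,.12)]).round(1).tolist())
g=cv2.cvtColor(im,6)
for y in range(212,248,2):print(y,g[y,262:292].tolist())
E
```

```text
time_s: 18.27
tcp_pos: [0.5058, 0.0208, 0.1054]
orientation: [0.702, 0.076, 0.704, -0.068]
wrist_force: [0.6, -0.3, -3.6]
opening: 0.0255
t 18.275 tcp [0.5058 0.0208 0.1054] F [ 0.6 -0.3 -3.6] open 0.0255 q [-0.21  0.13  1.91  0.01  1.11 -0.01] down [-0.002  0.012 -1.   ]
dx 9.4 dy 3.4 dz 0.6 turn -0.002
0.7 275.6467391304348 233.3586956521739
[(220, 274, 277), (221, 273, 277), (222, 272, 278), (223, 272, 278), (224, 272, 278), (225, 272, 278), (226, 272, 278), (227, 272, 278), (228, 272, 278), (229, 272, 278), (230, 273, 278), (231, 273, 278), (232, 273, 278), (233, 273, 278), (234, 273, 278), (235, 273, 278), (236, 273, 278), (237, 272, 278), (238, 272, 279), (239, 272, 281), (240, 272, 282), (241, 272, 282), (242, 272, 281), (243, 272, 280), (244, 273, 279), (245, 274, 277)]
[[277.5, 239.6], [277.3, 234.4], [277.2, 229.0], [277.0, 223.5]]
212 [40, 38, 41, 42, 36, 81, 78, 73, 67, 71, 142, 8, 24, 22, 32, 30, 19, 27, 23, 24, 19, 22, 25, 25, 16, 26, 34, 42, 73, 60]
214 [47, 43, 41, 41, 39, 68, 76, 79, 67, 30, 5, 24, 24, 22, 26, 22, 24, 26, 18, 16, 66, 123, 118, 30, 21, 26, 33, 64, 71,
[... 1463 characters left out ...]
113, 107, 114, 118, 111, 115, 117, 121, 106, 89, 95, 93, 92, 94, 97, 93, 83, 45, 79, 72, 103, 86, 89, 89, 109, 136, 188, 195, 188, 188]
240 [114, 117, 119, 115, 120, 111, 104, 54, 58, 77, 95, 94, 88, 96, 98, 100, 82, 69, 72, 97, 135, 78, 131, 174, 193, 189, 188, 190, 187, 188]
242 [120, 121, 105, 97, 47, 63, 61, 32, 45, 144, 106, 79, 94, 96, 92, 96, 72, 97, 79, 142, 123, 193, 193, 187, 205, 191, 193, 188, 195, 200]
244 [99, 49, 60, 58, 59, 61, 32, 36, 36, 34, 35, 70, 97, 105, 94, 90, 169, 131, 171, 165, 161, 205, 203, 201, 199, 200, 200, 203, 202, 201]
246 [53, 79, 98, 52, 58, 50, 33, 62, 61, 95, 55, 53, 75, 162, 155, 166, 165, 156, 158, 158, 160, 162, 193, 198, 201, 199, 199, 196, 202, 201]
```

Fz is now −3.6 N, which is just the plug's weight, with about 0 lateral force. It is free, so I draw it up while watching force.

```bash

python3 -m inch '[{"dx":-3,"dy":0,"dz":0,"turn":0,"grip":20},{"dx":-6,"dy":0,"dz":0,"turn":0,"grip":20},{"dx":-9,"dy":0,"dz":0,"turn":0,"grip":20},{"dx":-12,"dy":0,"dz":0,"turn":0,"grip":20}]' 25
python3 -c "
from h import *
go(.507,.0241,.1625)"
```

```text
time_s: 18.88
tcp_pos: [0.5058, 0.0207, 0.1177]
orientation: [0.702, 0.076, 0.704, -0.068]
wrist_force: [0.8, 0.1, -3.2]
opening: 0.0261
t 18.875 tcp [0.5058 0.0207 0.1177] F [ 0.8  0.1 -3.2] open 0.0261 q [-0.21  0.11  1.9   0.01  1.14 -0.01] down [-0.002  0.012 -1.   ]
dx -44.8 dy 4.1 dz 0.3 turn -0.002
```

```bash

python3 -m inch '[{"dx":-8,"dy":0,"dz":0,"turn":0,"grip":20},{"dx":-18,"dy":0.3,"dz":0,"turn":0,"grip":20},{"dx":-30,"dy":0.5,"dz":0,"turn":0,"grip":20},{"dx":-40,"dy":0.5,"dz":0,"turn":0,"grip":20},{"dx":-45,"dy":0.5,"dz":0,"turn":0,"grip":20}]' 25
python3 -m inch '[{"dx":0,"dy":0,"dz":0,"turn":0,"grip":20},{"dx":0,"dy":0,"dz":0,"turn":0,"grip":20}]' 25
python3 - <<'E'
from h import *
go(.507,.0241,.1625)
a=robot.camera("side");cv2.imwrite("pics/m_full.png",a)
b=robot.camera("top");cv2.imwrite("pics/m_top.png",b)
k=lambda i,x,y,w,h,f:cv2.resize(i[y:y+h,x:x+w],None,fx=f,fy=f,interpolation=2)
cv2.imwrite("pics/m.png",np.hstack([k(a,250,175,60,75,8),k(a,300,165,40,75,8)]))
E
```

```text
time_s: 19.5
tcp_pos: [0.5062, 0.0206, 0.1637]
orientation: [0.703, 0.076, 0.704, -0.068]
wrist_force: [0.1, 1.1, -3.2]
opening: 0.026
time_s: 19.75
tcp_pos: [0.506, 0.0206, 0.1634]
orientation: [0.702, 0.076, 0.704, -0.068]
wrist_force: [1.0, 0.3, -4.1]
opening: 0.0258
t 19.75 tcp [0.506  0.0206 0.1634] F [ 1.   0.3 -4.1] open 0.0258 q [-0.21  0.05  1.86  0.01  1.23 -0.  ] down [-0.002  0.012 -1.   ]
dx 0.9 dy 3.6 dz 0.3 turn -0.002
```

View pics/m.png

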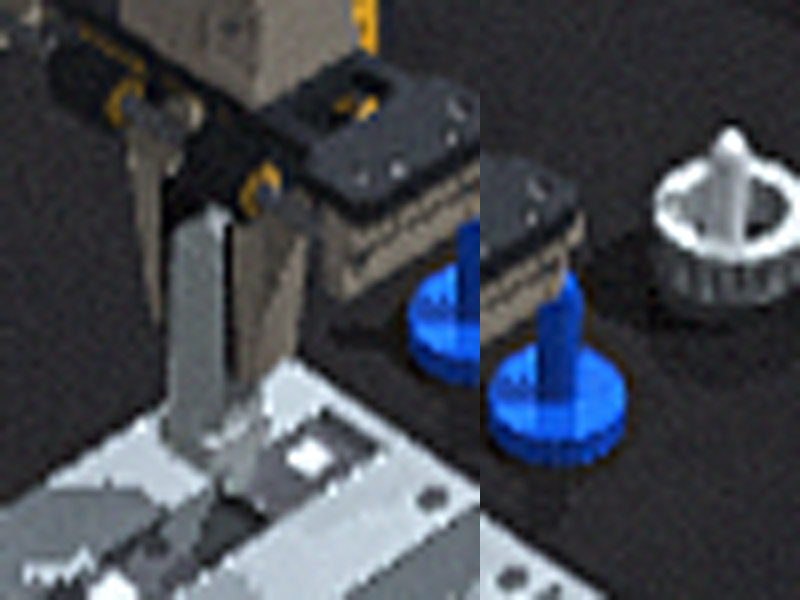

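```bash
cat > fit.py <<'E'
from h import *
import sys
def model(phi,off=0.,P=None,yaw=-.203):
    B=Ro.from_euler('z',yaw)*Ro.from_euler('x',-phi)   # phi>0: leans to +y
    return lambda p:(np.array(P)+B.apply(np.array(p)-[0,0,.076+off]))
def run(f):
    g=cv2.GaussianBlur(cv2.cvtColor(cv2.imread(f),6).astype(np.float32),(1,3),0)
    s=robot.read_state();G=np.array(s["tcp_pos"])+[0,0,-.003]
    L=[]
    for y in range(206,226):
        r=g[y,266:277];i=int(np.argmax(np.diff(r)));d=np.diff(r)[max(i-1,0):i+2]
        L.append((y,266+max(i-1,0)+.5+(d*np.arange(len(d))).sum()/d.sum()))
    L=np.array(L);p=np.polyfit(L[:,0],L[:,1],1);res=L[:,1]-np.polyval(p,L[:,0]);k=abs(res)<.7;p=np.polyfit(L[k,0],L[k,1],1)
    print("left edge slope %.4f at 215: %.2f n=%d"%(p[0],np.polyval(p,215),k.sum()))
    for phi in(-.15,-.1,-.05,0,.05,.1):
        M=model(phi,0,G);e=proj("side",M([[.013,.01,.035],[.013,.01,.09]]));sl=(e[1,0]-e[0,0])/(e[1,1]-e[0,1])
        c=proj("side",M([[.013,.01,.1],[-.013,.01,.1],[.013,.014,.028],[-.013,.014,.028],[-.013,.014,.0],[.013,.014,0.]]))
        print(phi,"slope %.4f x215 %.2f"%(sl,e[0,0]+sl*(215-e[0,1])),c.round(1).tolist())
if __name__=="__main__":run(sys.argv[1])
E
python3 fit.py pics/m_full.png
python3 - <<'E'
import cv2
g=cv2.cvtColor(cv2.imread("pics/m_full.png"),6)
for y in range(222,242):print(y,g[y,266:288].tolist())
E
```

```text
left edge slope -0.1408 at 215: 271.19 n=10
-0.15 slope -0.0994 x215 271.08 [[272.3, 202.9], [279.3, 207.6], [269.0, 225.8], [275.7, 230.6], [274.8, 238.9], [268.2, 234.1]]
-0.1 slope -0.0557 x215 271.28 [[271.9, 203.2], [278.9, 208.0], [269.6, 225.6], [276.4, 230.4], [275.8, 238.6], [269.2, 233.7]]
-0.05 slope -0.0098 x215 271.47 [[271.6, 203.6], [278.6, 208.3], [270.3, 225.4], [277.0, 230.2], [276.9, 238.1], [270.2, 233.3]]
0 slope 0.0388 x215 271.68 [[271.2, 203.9], [278.2, 208.7], [270.9, 225.2], [277.7, 230.0], [277.9, 237.6], [271.3, 232.8]]
0.05 slope 0.0906 x215 271.88 [[270.9, 204.3], [277.9, 209.0], [271.6, 224.9], [278.4, 229.7], [279.0, 237.1], [272.3, 232.3]]
0.1 slope 0.1461 x215 272.10 [[270.6, 204.7], [277.6, 209.4], [272.3, 224.6], [279.0, 229.4], [280.0, 236.5], [273.3, 231.7]]
222 [41, 40, 42, 37, 39, 110, 95, 95, 91, 98, 90, 100, 59, 55, 79, 67, 108, 182, 219, 212, 212, 218]
223 [41, 44, 45, 34, 33, 107, 93, 91, 95, 89, 98, 99, 73, 77, 74, 63, 131, 225, 212, 211, 211, 209]
224 [36, 43, 38, 33, 31, 115, 96, 96, 92, 94, 98, 93, 67, 67, 64, 91, 126, 218, 210, 208, 20
[... 1131 characters left out ...]
01, 208, 223, 195, 123, 62, 158, 143, 137, 109, 100, 90, 93, 96, 93, 91]
236 [100, 106, 182, 201, 202, 206, 208, 188, 194, 104, 116, 42, 122, 119, 109, 102, 98, 95, 91, 97, 93, 90]
237 [107, 103, 108, 185, 182, 203, 191, 127, 97, 108, 99, 36, 18, 21, 47, 91, 131, 93, 87, 88, 87, 87]
238 [112, 112, 114, 113, 95, 160, 112, 107, 107, 116, 58, 48, 41, 32, 31, 40, 136, 95, 100, 95, 110, 133]
239 [121, 121, 118, 107, 67, 92, 109, 107, 107, 99, 64, 65, 61, 52, 37, 30, 18, 67, 87, 131, 167, 195]
240 [123, 110, 108, 47, 76, 116, 108, 111, 116, 52, 59, 66, 66, 70, 59, 43, 29, 60, 144, 186, 196, 196]
241 [107, 77, 54, 41, 109, 115, 112, 111, 117, 59, 60, 70, 67, 65, 61, 45, 80, 162, 212, 200, 206, 202]
```

```bash
python3 - <<'E'
import cv2
g=cv2.cvtColor(cv2.imread("pics/m_full.png"),6)
for y in range(198,224):print(y,g[y,266:286].tolist())
E
```

```text
198 [59, 81, 81, 78, 6, 13, 23, 16, 21, 17, 21, 23, 20, 13, 53, 91, 55, 56, 116, 35]
199 [38, 82, 83, 83, 11, 25, 10, 14, 17, 26, 15, 15, 22, 12, 81, 60, 55, 55, 84, 53]
200 [39, 80, 81, 82, 15, 11, 12, 11, 8, 22, 66, 35, 11, 14, 65, 59, 43, 55, 58, 53]
201 [35, 86, 81, 88, 8, 9, 16, 0, 20, 49, 125, 110, 77, 4, 29, 72, 44, 60, 50, 57]
202 [37, 87, 80, 92, 11, 5, 16, 49, 65, 92, 150, 166, 111, 30, 15, 46, 61, 67, 64, 57]
203 [40, 73, 79, 81, 7, 13, 75, 95, 103, 102, 141, 164, 10, 68, 58, 68, 72, 63, 66, 60]
204 [40, 58, 86, 78, 10, 46, 113, 103, 98, 95, 102, 149, 10, 87, 87, 82, 74, 61, 67, 66]
205 [39, 54, 79, 85, 22, 51, 106, 111, 100, 98, 96, 102, 4, 82, 83, 76, 80, 59, 63, 68]
206 [40, 41, 81, 82, 16, 53, 101, 94, 110, 95, 105, 100, 0, 76, 77, 78, 75, 59, 60, 58]
207 [39, 36, 83, 81, 16, 59, 101, 94, 96, 94, 108, 109, 3, 85, 78, 79, 76, 66, 61, 63]
208 [41, 37, 93, 84, 20, 81, 102, 93, 96, 98, 95, 120, 4, 85, 74, 77, 80, 64, 65, 76]
209 [38, 32, 89, 80, 19, 72, 104, 96, 90, 103, 89, 103, 3, 86, 80, 82, 73, 55, 57, 114]
210 [47, 36, 72, 84, 14, 76, 104, 100, 96, 92, 96, 102, 5, 74,
[... 476 characters left out ...]
48, 40, 39, 25, 78, 98, 95, 97, 95, 101, 103, 11, 39, 81, 82, 79, 94, 98, 105]
217 [34, 44, 40, 38, 44, 80, 93, 94, 94, 98, 99, 104, 25, 43, 77, 69, 80, 97, 99, 101]
218 [45, 38, 48, 46, 35, 88, 100, 97, 96, 94, 99, 101, 14, 41, 85, 75, 88, 95, 99, 97]
219 [39, 43, 40, 41, 33, 94, 100, 94, 93, 91, 98, 102, 16, 42, 84, 75, 88, 91, 93, 125]
220 [48, 44, 36, 39, 38, 113, 97, 97, 91, 88, 96, 97, 22, 39, 81, 77, 93, 87, 120, 190]
221 [44, 45, 43, 43, 33, 104, 95, 91, 100, 97, 97, 104, 41, 42, 83, 73, 85, 106, 185, 226]
222 [41, 40, 42, 37, 39, 110, 95, 95, 91, 98, 90, 100, 59, 55, 79, 67, 108, 182, 219, 212]
223 [41, 44, 45, 34, 33, 107, 93, 91, 95, 89, 98, 99, 73, 77, 74, 63, 131, 225, 212, 211]
```

The last crop shows the plug clear of the base at (205,330) and the ring still on the grey post. The stem's left edge has slope −0.035, where +0.039 would be upright, so the plug leans about 0.075 rad to −y in the pads. I put it back on its floor and straighten it there, since the tool itself can't tilt.

```bash

python3 -m inch '[{"dx":10,"dy":-0.1,"dz":0,"turn":0,"grip":20},{"dx":22,"dy":-0.2,"dz":0,"turn":0,"grip":20},{"dx":34,"dy":-0.4,"dz":0,"turn":0,"grip":20},{"dx":46,"dy":-0.5,"dz":0,"turn":0,"grip":20},{"dx":54,"dy":-0.6,"dz":0,"turn":0,"grip":20}]' 25
python3 -m inch '[{"dx":3,"dy":0,"dz":0,"turn":0,"grip":20},{"dx":6,"dy":0,"dz":0,"turn":0,"grip":20},{"dx":8,"dy":0,"dz":0,"turn":0,"grip":20},{"dx":10.5,"dy":0,"dz":0,"turn":0,"grip":20}]' 25
python3 -c "
from h import *
go(.507,.0241,.0985)"
```

```text
time_s: 20.48
tcp_pos: [0.5057, 0.0207, 0.1084]
orientation: [0.702, 0.076, 0.704, -0.068]
wrist_force: [1.1, -0.3, -1.7]
opening: 0.0261
time_s: 20.98
tcp_pos: [0.5058, 0.0208, 0.0979]
orientation: [0.702, 0.076, 0.704, -0.068]
wrist_force: [1.3, -0.5, -1.5]
opening: 0.0257
t 20.975 tcp [0.5058 0.0208 0.0979] F [ 1.3 -0.5 -1.5] open 0.0257 q [-0.2   0.14  1.91  0.01  1.1  -0.01] down [-0.002  0.012 -1.   ]
dx -0.5 dy 3.5 dz 0.5 turn -0.002
```

```bash

python3 -m inch '[{"dx":1,"dy":0,"dz":0,"turn":0,"grip":20},{"dx":2,"dy":0,"dz":0,"turn":0,"grip":20},{"dx":2,"dy":0,"dz":0,"turn":0,"grip":20}]' 25
```

```text
time_s: 21.35
tcp_pos: [0.5057, 0.0208, 0.0959]
orientation: [0.702, 0.076, 0.704, -0.068]
wrist_force: [1.1, -0.2, -3.4]
opening: 0.0257
```

```bash

python3 -m inch '[{"dx":0.7,"dy":0,"dz":0,"turn":0,"grip":20},{"dx":1.4,"dy":0,"dz":0,"turn":0,"grip":20},{"dx":1.4,"dy":0,"dz":0,"turn":0,"grip":20}]' 25
python3 -m inch '[{"dx":0.7,"dy":0,"dz":0,"turn":0,"grip":20},{"dx":1.4,"dy":0,"dz":0,"turn":0,"grip":20},{"dx":1.4,"dy":0,"dz":0,"turn":0,"grip":20}]' 25
```

```text
time_s: 21.72
tcp_pos: [0.5058, 0.0208, 0.0944]
orientation: [0.702, 0.076, 0.704, -0.068]
wrist_force: [0.9, 0.0, -3.2]
opening: 0.0261
time_s: 22.1
tcp_pos: [0.5058, 0.0208, 0.0936]
orientation: [0.702, 0.076, 0.704, -0.068]
wrist_force: [-2.6, -0.7, 5.8]
opening: 0.026
```

Floor contact is at TCP z ≈ 0.094, so earlier I was re-centring with the plug already lifted, and that kept the lean. I straighten it on the floor now.

```bash

python3 -m inch '[{"dx":0.2,"dy":1.5,"dz":0,"turn":0,"grip":20},{"dx":0.2,"dy":3,"dz":0,"turn":0,"grip":20},{"dx":0.2,"dy":4.5,"dz":0,"turn":0,"grip":20},{"dx":0,"dy":6,"dz":0,"turn":0,"grip":20},{"dx":0,"dy":6,"dz":0,"turn":0,"grip":20}]' 25
cat > lean.py <<'E'
from h import *
import sys
from scipy.optimize import brentq
from fit import model
def lean(y0,y1,n=3):
    g=np.mean([cv2.cvtColor(robot.camera("side"),6).astype(float) for _ in range(n)],0)
    G=np.array(robot.read_state()["tcp_pos"])+[0,0,-.003];E=[]
    for y in range(y0,y1):
        i=next(c for c in range(267,276) if g[y,c+1]>85 and g[y,c+2]>85 and g[y,c+3]>85 and abs(g[y,c+2]-g[y,c+3])<14 and g[y,c]<85 or c==275)
        b=min(g[y,i-1],g[y,i]);E.append((y,i+.5-np.clip((g[y,i]-b)/(g[y,i+2]-b),0,1) if g[y,i]>b else i+.5))
    E=np.array(E);p=np.polyfit(E[:,0],E[:,1],1);r=E[:,1]-np.polyval(p,E[:,0]);k=abs(r)<.4;p=np.polyfit(E[k,0],E[k,1],1)
    def sl(phi):
        e=proj("side",model(phi,0,G)([[.013,.01,.035],[.013,.01,.09]]));return (e[1,0]-e[0,0])/(e[1,1]-e[0,1])
    print("rows",k.sum(),"of",len(k),"slope %.4f"%p[0],"lean %.3f"%brentq(lambda f:sl(f)-p[0],-.5,.5),E[:,1].round(1).tolist())
if __name__=="__main__":lean(int(sys.argv[1]),int(sys.argv[2]))
E
python3 - <<'E'
from h import *
go(.507,.0241,.1575)
g=cv2.cvtColor(robot.camera("side"),6)
for y in range(218,244):print(y,g[y,266:282].tolist())
E
```

```text
time_s: 22.72
tcp_pos: [0.5069, 0.0252, 0.0938]
orientation: [0.702, 0.075, 0.705, -0.069]
wrist_force: [-2.9, -5.9, 3.2]
opening: 0.0258
t 22.725 tcp [0.5069 0.0252 0.0938] F [-2.9 -5.9  3.2] open 0.0258 q [-0.19  0.15  1.91  0.01  1.09  0.01] down [-0.002  0.008 -1.   ]
dx -63.8 dy -0.5 dz 0.1 turn -0.001
218 [79, 82, 80, 59, 25, 30, 18, 21, 14, 16, 23, 25, 26, 23, 16, 58]
219 [65, 81, 79, 47, 5, 22, 24, 17, 29, 23, 23, 16, 21, 10, 75, 82]
220 [58, 80, 83, 37, 8, 22, 20, 25, 26, 20, 20, 23, 20, 25, 107, 55]
221 [51, 80, 85, 44, 13, 14, 16, 12, 22, 20, 14, 18, 15, 60, 65, 64]
222 [44, 86, 87, 47, 14, 10, 8, 21, 51, 66, 29, 17, 17, 64, 59, 51]
223 [34, 81, 82, 43, 1, 10, 36, 72, 102, 113, 109, 27, 18, 38, 67, 65]
224 [33, 85, 81, 52, 9, 78, 90, 100, 108, 101, 181, 44, 42, 21, 44, 56]
225 [41, 89, 84, 61, 5, 132, 106, 97, 104, 102, 155, 31, 74, 62, 85, 70]
226 [31, 63, 72, 58, 3, 103, 102, 101, 109, 94, 99, 22, 73, 81, 79, 86]
227 [51, 131, 76, 58, 3, 119, 95, 100, 104, 104, 106, 22, 64, 83, 81, 78]
228 [153, 201, 64, 61, 6, 113, 95, 90, 100, 104, 105, 22, 59, 81, 80, 77]
229 [212, 17
[... 371 characters left out ...]
0, 71, 97, 95, 92, 96, 99, 47, 35, 83, 79, 73]
235 [111, 117, 124, 103, 6, 71, 100, 88, 93, 93, 98, 50, 40, 79, 80, 70]
236 [109, 113, 117, 124, 69, 82, 97, 90, 96, 95, 104, 45, 33, 81, 75, 71]
237 [112, 120, 118, 119, 125, 107, 89, 97, 91, 94, 103, 48, 25, 86, 77, 80]
238 [118, 113, 118, 115, 101, 95, 90, 86, 90, 96, 101, 46, 24, 82, 81, 79]
239 [118, 121, 122, 95, 61, 81, 94, 93, 95, 95, 91, 64, 22, 84, 73, 76]
240 [133, 103, 103, 52, 61, 84, 97, 90, 94, 93, 95, 76, 14, 78, 80, 86]
241 [107, 71, 31, 42, 60, 77, 98, 89, 99, 93, 98, 81, 12, 81, 72, 100]
242 [47, 60, 36, 42, 40, 73, 100, 90, 93, 93, 97, 95, 40, 75, 60, 80]
243 [65, 37, 40, 37, 36, 46, 87, 86, 96, 95, 90, 91, 70, 70, 114, 105]
```

In place, both stem edges now have slope about +0.04, as the upright model predicts. I lift straight up.

```bash

python3 -m inch '[{"dx":-1,"dy":-0.3,"dz":0,"turn":0,"grip":20},{"dx":-4,"dy":-0.5,"dz":0,"turn":0,"grip":20},{"dx":-8,"dy":-0.5,"dz":0,"turn":0,"grip":20},{"dx":-12,"dy":-0.5,"dz":0,"turn":0,"grip":20}]' 25
python3 -c "
from h import *
go(.507,.0241,.158)"
```

```text
time_s: 23.28
tcp_pos: [0.5067, 0.0248, 0.1059]
orientation: [0.702, 0.075, 0.705, -0.069]
wrist_force: [1.0, -0.3, -2.5]
opening: 0.0253
t 23.275 tcp [0.5067 0.0248 0.1059] F [ 1.  -0.3 -2.5] open 0.0253 q [-0.19  0.13  1.9   0.01  1.11  0.01] down [-0.003  0.009 -1.   ]
dx -52.1 dy -0.2 dz 0.3 turn -0.001
```

```bash

python3 -m inch '[{"dx":-8,"dy":0,"dz":0,"turn":0,"grip":20},{"dx":-18,"dy":0,"dz":0,"turn":0,"grip":20},{"dx":-30,"dy":-0.1,"dz":0,"turn":0,"grip":20},{"dx":-42,"dy":-0.2,"dz":0.1,"turn":0,"grip":20},{"dx":-52,"dy":-0.2,"dz":0.2,"turn":0,"grip":20}]' 25
python3 -m inch '[{"dx":0,"dy":0,"dz":0,"turn":0,"grip":20},{"dx":0,"dy":0,"dz":0,"turn":0,"grip":20},{"dx":0,"dy":0,"dz":0,"turn":0,"grip":20}]' 25
python3 - <<'E'
from h import *
go(.507,.0243,.158)
im=robot.camera("side");cv2.imwrite("pics/n.png",im);g=cv2.cvtColor(im,6)
for y in range(200,242):print(y,g[y,267:286].tolist())
from fit import model
G=np.array(robot.read_state()["tcp_pos"])-[0,0,.003]
for phi in(-.05,0,.05):
    M=model(phi,-.002,G);c=proj("side",M([[.013,.01,.035],[.013,.01,.09],[-.013,.01,.035],[-.013,.01,.09]]));print(phi,(c[0,0]-c[1,0])/(c[0,1]-c[1,1]),(c[2,0]-c[3,0])/(c[2,1]-c[3,1]),c.round(1).tolist())
for t in("ring","plug","post"):print(t,[(round(d["score"],2),np.round(d["xyz"],3).tolist()) for d in robot.boxes_of("side",t)])
E
```

```text
time_s: 23.9
tcp_pos: [0.507, 0.0242, 0.1589]
orientation: [0.702, 0.075, 0.705, -0.069]
wrist_force: [-0.6, 1.1, -2.6]
opening: 0.0258
time_s: 24.28
tcp_pos: [0.5065, 0.0242, 0.1584]
orientation: [0.702, 0.075, 0.705, -0.069]
wrist_force: [-0.1, -0.4, -2.6]
opening: 0.0256
t 24.275 tcp [0.5065 0.0242 0.1584] F [-0.1 -0.4 -2.6] open 0.0256 q [-0.2   0.06  1.86  0.01  1.22  0.  ] down [-0.004  0.009 -1.   ]
dx 0.4 dy 0.2 dz 0.5 turn -0.001
200 [79, 77, 7, 19, 20, 24, 19, 16, 20, 23, 27, 16, 51, 84, 94, 84, 89, 26, 30]
201 [80, 84, 5, 22, 16, 13, 23, 21, 20, 20, 20, 11, 86, 55, 61, 45, 51, 39, 31]
202 [79, 78, 15, 15, 17, 12, 8, 20, 36, 11, 14, 17, 88, 65, 49, 57, 60, 65, 55]
203 [81, 84, 9, 6, 14, 6, 16, 43, 101, 62, 43, 12, 35, 66, 54, 53, 48, 65, 50]
204 [80, 86, 9, 16, 9, 26, 58, 85, 139, 135, 91, 24, 23, 43, 47, 59, 58, 45, 63]
205 [85, 83, 7, 17, 72, 73, 91, 103, 100, 171, 87, 53, 60, 71, 72, 64, 67, 52, 56]
206 [78, 84, 17, 36, 129, 108, 103, 101, 94, 148, 4, 77, 81, 83, 80, 59, 62, 69, 51]
207 [83, 86, 20, 52, 108, 102, 104, 98, 100, 107, 10, 87, 80, 77, 82, 60, 61, 64, 63]
208
[... 2807 characters left out ...]
, 20, 55, 78, 119]
240 [106, 101, 51, 59, 118, 112, 109, 115, 53, 59, 67, 66, 69, 50, 36, 24, 62, 140, 174]
241 [79, 51, 50, 55, 123, 110, 114, 119, 63, 66, 63, 64, 60, 55, 46, 87, 163, 215, 193]
-0.05 -0.008227675098442348 -0.01965693533782072 [[270.5, 224.2], [270.6, 208.1], [277.2, 229.0], [277.6, 212.9]]
0 0.04064489614555959 0.0288101158862356 [[271.0, 224.0], [270.4, 208.4], [277.8, 228.8], [277.3, 213.1]]
0.05 0.09271583526231296 0.08050896141678303 [[271.6, 223.8], [270.2, 208.7], [278.3, 228.6], [277.1, 213.4]]
ring [(0.79, [0.335, 0.075, 0.021]), (0.51, [0.495, -0.256, 0.031]), (0.27, [0.481, 0.061, 0.036])]
plug [(0.54, [0.502, 0.032, 0.126])]
post [(0.65, [0.512, -0.153, 0.014])]
```

The plug is upright: its edges have slopes of about +0.04 and +0.03, and the upright model gives 0.041 and 0.029. It is centred and hanging freely, and the underside works out about 20.6 mm above the base top. I hand in.

```bash
python3 -c "
from h import *
go(.507,.0243,.158);print(robot.finish_job())"
```

```text
t 24.475 tcp [0.5067 0.0242 0.1586] F [ 0.3  0.5 -3.2] open 0.0257 q [-0.2   0.06  1.86  0.01  1.22  0.  ] down [-0.003  0.009 -1.   ]
dx 0.6 dy 0.2 dz 0.2 turn -0.001
the job is handed in; nothing more can be done
None
```

I handed the job in at about 24.5 s. The ring is on the grey post, and the gripper is holding the plug above its socket.

- **Ring:** I lifted it off the plug and threaded it onto the grey post. The pictures show it seated level on the foot. The last network check put it at (0.495, −0.256, 0.031), which fits the post, although that check no longer reported the grey post itself, only the blue one.
- **Plug:** I rocked it about ±15 mm at grip height along the channel. Lateral forces of 8–12 N were in line with the jaws sliding. I did not measure the jaw positions directly.
- **What went wrong:** The first two lifts caught at about 8–9 N. On the second, shifting 3 mm sideways freed the plug, but it came out leaning about 0.075 rad. I set it back on the channel floor, straightened it there and drew it out again.
- **Last checks:** The stem's edges match the upright model to about 0.01 rad. The plug is within about 1 mm of the axis, given a base-centre estimate good to a few mm. Its underside is about 20.6 mm above the base top, worked out from the height at which it touched the floor. The wrist force was about the plug's weight.
- **Not checked:** I did not check the bystanders one by one. The arm stayed clear of them, and the blue post was unmoved in the pictures I viewed.

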